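# Open the label printer through its latch and safety catch

### The arm

A 6-joint arm with a two-finger parallel gripper is mounted at the origin on the work surface. World frame = base frame: x ahead of the robot, y to its left, z up, the work surface at z = 0. Lengths are in m, angles in degrees, forces in N, time in s.
With the tool pointing down it reaches from about 0.375 to 0.9 m from the base axis. Payload 3.1 kg.
Tool frame: the origin (TCP) lies on the centre line of the jaws, within the pads' length; the fingertips stand 25 mm ahead of it and the grasp point (between the pads) lies 6 mm ahead of it; z points along the fingers, y is the line along which they close (so a half turn about z gives the same grasp; the last joint's range is limited). The gripper opens to 87 mm and grips with 3 to 60 N. Pads are 19 mm wide; open, the fingers measure 117 mm over their backs; the gripper's body (75 mm by 190 mm) begins 51 mm behind the grasp point.
Start: joints at [-10.227, 30.224, 82.088, -0, 67.689, -10.227], TCP at [0.625, 0, 0.248] pointing down, gripper open.
Joint ranges: [-176.69, 176.69], [-43.24, 126.21], [12.49, 139.97], [-82, 262], [0, 151.66], [-163.58, 163.58]. Speed limits (degrees/s): [159.86, 159.86, 180, 180, 180, 180].

### API

Orientations are given as a 3x3 rotation matrix whose columns are the frame's x, y, z axes.
In Python, from rig import read_state, capture, camera_params, hand_in gives the robot as it stands.
- The arm moves only by the tool apply_moves, never from a script. Its argument "rows" is a list of rows, each an object of numbers: "x", "y", "z": the shift along the tool's x, y, z in mm; "rx", "ry", "rz": the turn, a rotation vector about the tool's x, y, z in units of 6 degrees (1.0 is 6 degrees); "claw": the closure in counts, from 0 (fully open) to 255 (shut). A call has 1 to 10 rows; each row is the pose to reach, as a shift and turn from the pose commanded when the call began, along the tool's axes at that moment; what a row does not reach only later rows make up. A row lasts 1/8 s, in which the tool goes at most 62.5 mm and 10.7 degrees, less where a joint would pass 70% of its speed; a pose out of reach is approached as far as the arm can. A call with a gripper value outside its range is refused whole. The fingers move at their own pace and stop on an object; the grip force is fixed at half the most. Time passes only in rows, so rows that repeat a pose let the fingers close. It gives the time, the measured TCP pose, the force, the opening and the grip force at its end, in the units of the state.
- read_state(): the state, without advancing time (a new reading comes with each control period).
- capture(name): name is "scene" or "side" or "wrist"; returns (picture, depth): 384x512x3 uint8, red, green, blue; 384x512 float32, m along the optical axis (not along the pixel's ray), 0 where there is no reading.
- camera_params(name): a dict with "fx", "fy", "cx", "cy" (pixels), "xyz" and "orientation" of the camera in the world. Camera axes: x right, y up, looking along -z (the intrinsics and any distortion apply to the point x, -y, -z); pixel columns grow to the right and rows downward; lengths in m; the calibration is good to about 2 mm. A picture is of the moment at which its call begins: read the wrist's pose just before it. camera_params takes no time and is no camera call; for the wrist camera it gives the pose at the moment of the call.
- hand_in(): hands the job in; it is judged then, once.
The state is a dict: "time_s": time; "joint_positions": joint angles; "qvel": joint speeds; "tau": joint torques, N m; "position": TCP position; "tcp_rot": TCP orientation; "force": force on the tool from outside, world axes, zero at the start; "moment": the same for the moment, N m; "opening": opening from 0.0 (shut) to 1.0 (fully open); "grasp_force": force on a finger pad.
Only numpy, scipy, OpenCV 4.12 (cv2) and the standard library are available. Lean on these libraries where they do the work, as an engineer would, in place of code of your own. Each camera call takes 0.05 s, during which the arm holds its last target. There are 200 camera calls.

### The job

Open the black label printer on the sample-reception bench so that its roll can be changed: slide its latch aside, lift the cover a little by its fin until it stays ajar on the safety catch, then push the catch sideways and hold it there until the cover swings wide open by itself. Do not knock over or push away the specimen cup that stands beside the printer.

Things in the scene. Friction and masses are not known exactly. Their poses are not given: they have to be found in the camera images.
- printer: Black label printer, fixed on the bench, 300 mm deep, 210 wide, 185 tall, yawed up to 20 deg. Origin on the bench, 170 mm behind its front edge, mid-width; x front to back (away from robot), y left, z up. Base: x -170 to 130, top at z 85. Cover: flat top z 185, x -130 to 125; its front 45 mm is an overhanging visor 10 mm thick. The lower black box with a like fin is not it.
- cover (a joint): Printer's cover, rad: 0 shut, 0.45 ajar on the catch, 1.3 wide open. Hinge line along the printer's y at x 120, z 85 mm; the front goes up and back. Damped over-centre spring: below 0.15 it falls shut, above it rises slowly by itself to the catch and waits there; with the catch held aside it rises on to 1.3 in about 2 s. A few newtons lift it. At 0.45 the visor's edge is at x -66, z 275.
- fin (a point): Top centre of the grey upright fin on the cover, the handle: 28 mm wide (printer's y), 16 mm deep (x), standing 45 mm above the cover. Shut, this point is at (-85, 0, 230) mm in the printer's frame; it moves with the cover. Pinch it from above across the 28 mm and lift along the arc; it can turn between the fingertips.
- latch (a joint): Primary latch's slide, m: 0 to 0.003 holding the cover shut, 0.028 fully aside; push it to the end or nearly. It slides to the printer's +y, against about 2 N of friction, and stays where it is left.
- latch_tab (a point): Top centre of the latch's upright steel tab, on the open apron in front of the cover: 14 mm wide (printer's y), 20 mm deep (x), sides free for 40 mm below this point. At latch 0 it is at (-160, 30, 150) mm in the printer's frame.
- catch (a joint): Secondary safety catch's slide, m: 0 at rest, 0.022 fully pushed, to the printer's -y; it lets the cover go beyond about 0.010. It springs back when let go (1.5 N at first, 5.5 N at the end), so it works only with the cover ajar and must be held until the cover has passed it (0.6 rad, some 0.5 s).
- catch_tab (a point): Top centre of the catch's upright steel tab: 14 mm wide (printer's y), 20 mm deep (x), sides free for 35 mm below this point. At rest it is at (-118, -35, 164) mm in the printer's frame, hidden under the visor while the cover is shut; once ajar it can be reached straight from above.
- cup: Specimen cup with a red screw cap, 62 mm across, 70 mm tall, loose on the bench at the left (+y) of the printer. Origin: centre of its underside, z up. Leave it alone.

How it is judged (in metres and radians):
On the way, in this order (a step that is already met when the one before it is completed fails the run):
1. the latch is slid aside, at least 18 mm (value of joint latch above 0.018 m), for 0.1 s.
2. the cover is lifted ajar (0.3 to 0.55 rad) and stays so while the catch is at rest (value of joint cover between 0.3 and 0.55 rad and value of joint catch below 0.004 m), for 0.3 s.
3. the catch is pushed aside (over 6 mm) while the cover is ajar (value of joint catch above 0.006 m and value of joint cover between 0.3 and 0.75 rad), for 0.05 s.
At the end, for the whole second after the job is handed in: The cover stands wide open (beyond 1.15 rad) and still, the latch is still aside (over 16 mm), the catch has sprung back (under 4 mm), and the cup is within 50 mm of where it stood (value of joint cover above 1.15 rad and velocity of joint cover below 0.1 rad/s and value of joint latch above 0.016 m and value of joint catch below 0.004 m and distance of cup from where it was at the start of the episode below 0.05 m); the robot touches nothing.
It fails at once if the specimen cup is tipped beyond about 30 degrees or shifted by more than 50 mm (angle between cup's own z axis and vertical above 0.5 rad or distance of cup from where it was at the start of the episode above 0.05 m).
It also fails if it takes over 50 s, if anything falls off the work surface, if the arm or the gripper's body presses on something with over 40 N, if the wrist force passes 120 N, or if a joint passes its speed limit or range.

## Working session

There is one attempt and no reset: what is moved stays moved. The work goes in short steps, Python scripts to look and compute and a tool call to move; the robot and the scene stay as the last step left them, time stands still between calls to the robot, and variables do not carry over. Pictures are saved under pics/ and viewed, at most 10 in all, crops included, and the job is handed in when it is done.

Besides the shell and the picture viewer there is one more tool, called after "Request:" in YAML: its name, and indented under it one key for each argument. apply_moves: Moves the arm, as the interface text tells. Its arguments: {"type":"object","properties":{"rows":{"type":"array"}},"required":["rows"]}

```bash
mkdir -p pics; cat > h.py <<'E'
import numpy as np, cv2
from rig import read_state, capture, camera_params, hand_in
def grab(n):
    p=camera_params(n); im,d=capture(n); return p,im,d
def cloud(p,d):
    v,u=np.mgrid[:d.shape[0],:d.shape[1]]
    c=np.stack([(u-p['cx'])/p['fx']*d,-(v-p['cy'])/p['fy']*d,-d],-1)
    return c@np.array(p['orientation']).T+np.array(p['xyz'])
E
python3 - <<'E'
from h import *
out=[]
for n in('scene','side'):
    p,im,d=grab(n); np.savez(f'{n}.npz',im=im,d=d,P=cloud(p,d)); print(n,p)
    cv2.imwrite(f'pics/{n}0.png',im[:,:,::-1])
s=read_state();print(s['time_s'],s['position'],s['tcp_rot'],s['opening'])
E
```

```text
scene {'fx': 412.7207346504772, 'fy': 412.7207346504772, 'cx': 246.02735523172106, 'cy': 189.65227167405536, 'xyz': array([0.73496693, 0.32821675, 0.90539426]), 'orientation': array([[-0.85799548, -0.49083854,  0.1513978 ],
       [ 0.51358712, -0.81489789,  0.26864419],
       [-0.00848718,  0.30825146,  0.95126705]])}
side {'fx': 444.5687885075828, 'fy': 444.5687885075828, 'cx': 249.9880453795135, 'cy': 193.16773128523081, 'xyz': array([0.88646745, 0.02887028, 1.03599995]), 'orientation': array([[ 0.33818775, -0.90126729,  0.27082525],
       [ 0.94106985,  0.32512366, -0.09317806],
       [-0.00407336,  0.28637715,  0.95810831]])}
0.1 [6.24419714e-01 1.42807562e-04 2.46673992e-01] [[ 2.04987583e-05  9.99998271e-01 -1.85952732e-03]
 [ 9.99999941e-01 -1.98617439e-05  3.42585699e-04]
 [ 3.42548173e-04 -1.85953423e-03 -9.99998212e-01]] 1.000771658952427
```

View pics/scene0.png

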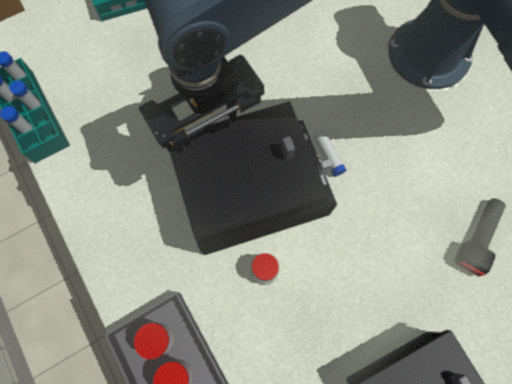

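View pics/side0.png

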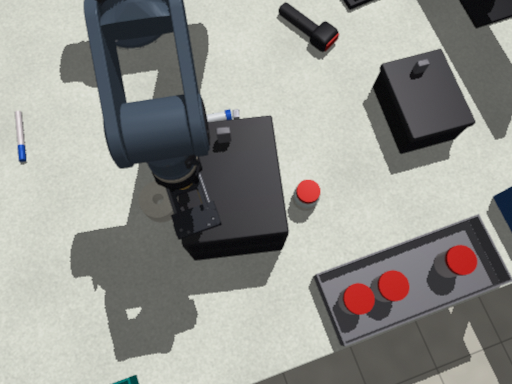

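Scene view: the printer is at about (255,175) with its fin at (288,147), the cup's cap at (265,267), and the latch tab around (325,178). Side view: the fin is at (223,133), the cup at (307,192), and the lower decoy box at the upper right (420,100).

```bash
python3 - <<'E'
from h import *
for n in('scene','side'):
    f=np.load(n+'.npz');P=f['P'];im=f['im'].astype(int);z=P[...,2];ok=f['d']>0
    dark=(im.max(-1)<75)&ok
    m=(dark&(abs(z-.185)<.006)).astype(np.uint8)
    m=cv2.morphologyEx(m,cv2.MORPH_OPEN,np.ones((3,3)))
    k,l,st,c=cv2.connectedComponentsWithStats(m); i=1+st[1:,4].argmax(); m=l==i
    q=P[m]; r=cv2.minAreaRect((q[:,:2]*1000).astype(np.float32)); print(n,'top',r,np.median(q[:,2]),st[i])
    print(cv2.boxPoints(r).round(0).tolist())
    x0,y0,w,h,_=st[i]
    # fin: above the cover
    box=np.zeros(m.shape,bool); cx,cy=((288,147) if n=='scene' else (223,133)); box[cy-20:cy+20,cx-20:cx+20]=1
    t=box&ok&(z>.2)&(z<.24); q=P[t]; print('fin z',np.percentile(q[:,2],[5,50,95]),len(q))
    q=q[q[:,2]>.224]; print(' fin',q.mean(0),cv2.minAreaRect((q[:,:2]*1000).astype(np.float32)))
    red=(im[...,0]>120)&(im[...,1]<60)&(abs(z-.07)<.02)&ok
    k,l,st,c=cv2.connectedComponentsWithStats(red.astype(np.uint8))
    for j in range(1,k):
        if st[j,4]>60: print(' cap',P[l==j].mean(0),st[j,4])
    # light tab in front z ~.15
    box[:]=0
    cx,cy=((325,180) if n=='scene' else (235,114)); box[cy-20:cy+20,cx-20:cx+20]=1
    t=box&ok&(z>.135)&(z<.16)&(im.min(-1)>80); print(' tab',P[t].mean(0) if t.any() else None,t.sum(), np.argwhere(t).mean(0) if t.any() else 0)
E
```

```text
scene top ((597.4689331054688, 83.04434967041016), (210.6272430419922, 254.92678833007812), 77.12020874023438) 0.18535451938732417 [  171   102   157   137 13542]
[[450.0, 9.0], [698.0, -48.0], [745.0, 157.0], [497.0, 214.0]]
fin z [0.20390653 0.22902586 0.23153404] 209
 fin [0.51804095 0.10269127 0.22976246] ((517.4244995117188, 102.2347412109375), (27.994510650634766, 16.162010192871094), 78.58707427978516)
 cap [0.65315142 0.24350842 0.07062294] 260
 cap [0.90971522 0.25910203 0.08235827] 944
 cap [0.90431895 0.32959878 0.08238157] 618
 tab [0.45262822 0.15044106 0.14810436] 89 [164.19101124 326.12359551]
side top ((597.6196899414062, 74.3262710571289), (191.88710021972656, 253.45968627929688), 77.1820297241211) 0.184469860520875 [ 182  121   99  125 4146]
[[453.0, 9.0], [700.0, -47.0], [742.0, 140.0], [495.0, 196.0]]
fin z [0.20328177 0.22694543 0.23127143] 177
 fin [0.51922604 0.09946682 0.22862685] ((518.1851196289062, 99.74079895019531), (26.13756561279297, 17.264009475708008), 71.92576599121094)
 cap [0.90988788 0.49746987 0.08085634] 678
 cap [0.90985845 0.33723238 0.08114704] 703
 cap [0.91006359 0.25741417 0.08115176] 725
 tab [0.45270916 0.1457757  0.14911742] 51 [113.64705882 234.96078431]
```

Request:
apply_moves:
  rows:
    - {"z": -50}
    - {"z": -75,"x": 40,"y": -45,"rz": -1.7}
    - {"z": -75,"x": 80,"y": -90,"rz": -3.4}
    - {"z": -75,"x": 120,"y": -135,"rz": -5.1}
    - {"z": -75,"x": 148,"y": -176,"rz": -6.8}
    - {"z": -75,"x": 148,"y": -176,"rz": -8.5}
    - {"z": -75,"x": 148,"y": -176,"rz": -10.2}
    - {"z": -75,"x": 148,"y": -176,"rz": -11.9}
    - {"z": -75,"x": 148,"y": -176,"rz": -12.85}
    - {"z": -75,"x": 148,"y": -176,"rz": -12.85}

```text
validation failed for argument at $.ro...
```

```bash
cat > w.py <<'E'
from h import *
import sys
O=np.array([.5999,.0825,0]); a=np.deg2rad(-12.9)
R=np.array([[np.cos(a),-np.sin(a),0],[np.sin(a),np.cos(a),0],[0,0,1]])
def st():
    s=read_state(); print('t',s['time_s'],'tcp printer mm',((s['position']-O)@R*1000).round(1),'F',np.round(R.T@np.array(s['force']),1),'open',round(s['opening']*87,1),s['grasp_force'])
    print((R.T@s['tcp_rot']).round(3).tolist())
E
python3 - <<'E'
from w import *
st()
p,im,d=grab('wrist'); cv2.imwrite('pics/w1.png',im[:,:,::-1]); np.savez('w1.npz',im=im,P=(cloud(p,d)-O)@R,d=d); print(p['xyz'])
E
```

```text
t 0.1 tcp printer mm [ 42.3 -74.8 246.7] F [-0.3 -0.1 -0.2] open 87.1 0.0
[[-0.223, 0.975, -0.002], [0.975, 0.223, -0.0], [0.0, -0.002, -1.0]]
[0.62403768 0.0820441  0.38489214]
```

View pics/w1.png

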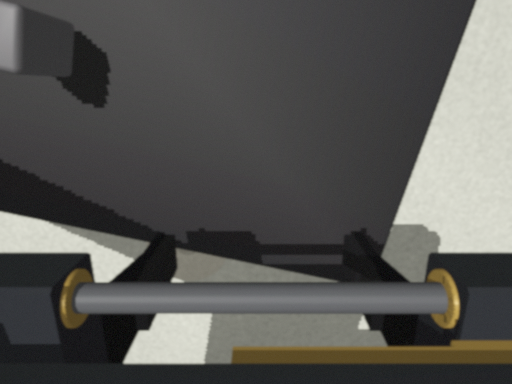

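The move was refused, and the wrist view (still at the start pose) shows the fin at the upper left (40,40). I'll resend with every key filled in.

Request:
apply_moves:
  rows:
    - {"x": 0,"y": 0,"z": -50,"rx": 0,"ry": 0,"rz": 0,"claw": 0}
    - {"x": 40,"y": -45,"z": -75,"rx": 0,"ry": 0,"rz": -1.7,"claw": 0}
    - {"x": 80,"y": -90,"z": -75,"rx": 0,"ry": 0,"rz": -3.4,"claw": 0}
    - {"x": 120,"y": -135,"z": -75,"rx": 0,"ry": 0,"rz": -5.1,"claw": 0}
    - {"x": 148,"y": -176,"z": -75,"rx": 0,"ry": 0,"rz": -6.8,"claw": 0}
    - {"x": 148,"y": -176,"z": -75,"rx": 0,"ry": 0,"rz": -8.5,"claw": 0}
    - {"x": 148,"y": -176,"z": -75,"rx": 0,"ry": 0,"rz": -10.2,"claw": 0}
    - {"x": 148,"y": -176,"z": -75,"rx": 0,"ry": 0,"rz": -11.9,"claw": 0}
    - {"x": 148,"y": -176,"z": -75,"rx": 0,"ry": 0,"rz": -12.85,"claw": 0}
    - {"x": 148,"y": -176,"z": -75,"rx": 0,"ry": 0,"rz": -12.85,"claw": 0}

```text
time_s: 1.4
position: [0.4487, 0.148, 0.3224]
tcp_rot: [[-0.974, 0.224, -0.001], [0.224, 0.974, -0.0], [0.001, -0.0, -1.0]]
force: [0.3, 0.0, 0.4]
opening: 1.002
grasp_force: 0.0
```

```bash
python3 - <<'E'
from w import *
st()
p,im,d=grab('wrist'); cv2.imwrite('pics/w2.png',im[:,:,::-1]); P=(cloud(p,d)-O)@R*1000; np.savez('w2.npz',im=im,P=P,d=d)
z=P[...,2]; t=(d>0)&(z>141)&(z<157)&(abs(P[...,0]+160)<25)&(abs(P[...,1]-30)<30)
q=P[t]; print(len(q),np.percentile(q,[2,50,98],axis=0).round(1), np.argwhere(t).mean(0))
E
```

```text
t 1.4 tcp printer mm [-162.    30.1  322.4] F [0.3 0.1 0.4] open 87.1 0.0
[[-1.0, 0.001, -0.001], [0.001, 1.0, -0.0], [0.001, -0.0, -1.0]]
314 [[-170.4   25.6  143.8]
 [-162.3   32.2  150.8]
 [-151.6   38.5  152.3]] [179.32484076 261.65286624]
```

View pics/w2.png

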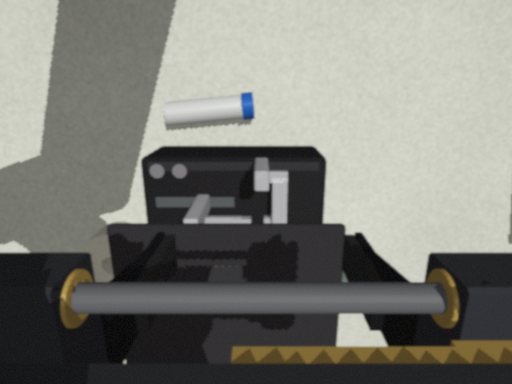

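The tab is at pixel (262,175), measured in the printer frame at (-161, 32, 151), which agrees with its expected place; the marker pen lies clear of the printer on the bench. Next I descend and pinch.

Request:
apply_moves:
  rows:
    - {"x": 0,"y": 1.5,"z": 50,"rx": 0,"ry": 0,"rz": 0,"claw": 0}
    - {"x": 0,"y": 1.5,"z": 100,"rx": 0,"ry": 0,"rz": 0,"claw": 0}
    - {"x": 0,"y": 1.5,"z": 140,"rx": 0,"ry": 0,"rz": 0,"claw": 0}
    - {"x": 0,"y": 1.5,"z": 165,"rx": 0,"ry": 0,"rz": 0,"claw": 0}
    - {"x": 0,"y": 1.5,"z": 174,"rx": 0,"ry": 0,"rz": 0,"claw": 0}
    - {"x": 0,"y": 1.5,"z": 174,"rx": 0,"ry": 0,"rz": 0,"claw": 120}
    - {"x": 0,"y": 1.5,"z": 174,"rx": 0,"ry": 0,"rz": 0,"claw": 180}
    - {"x": 0,"y": 1.5,"z": 174,"rx": 0,"ry": 0,"rz": 0,"claw": 255}
    - {"x": 0,"y": 1.5,"z": 174,"rx": 0,"ry": 0,"rz": 0,"claw": 255}
    - {"x": 0,"y": 1.5,"z": 174,"rx": 0,"ry": 0,"rz": 0,"claw": 255}

```text
time_s: 2.7
position: [0.4495, 0.1495, 0.1489]
tcp_rot: [[-0.975, 0.223, 0.001], [0.223, 0.975, 0.0], [-0.001, 0.0, -1.0]]
force: [-0.3, 0.5, -0.1]
opening: 0.52
grasp_force: 0.0
```

Still closing; I'll hold, then slide it aside by 27 mm.

Request:
apply_moves:
  rows:
    - {"x": 0,"y": 0,"z": 0,"rx": 0,"ry": 0,"rz": 0,"claw": 255}
    - {"x": 0,"y": 0,"z": 0,"rx": 0,"ry": 0,"rz": 0,"claw": 255}
    - {"x": 0,"y": 0,"z": 0,"rx": 0,"ry": 0,"rz": 0,"claw": 255}
    - {"x": 0,"y": 0,"z": 0,"rx": 0,"ry": 0,"rz": 0,"claw": 255}
    - {"x": 0,"y": 0,"z": 0,"rx": 0,"ry": 0,"rz": 0,"claw": 255}
    - {"x": 0,"y": 0,"z": 0,"rx": 0,"ry": 0,"rz": 0,"claw": 255}

```text
time_s: 3.45
position: [0.4493, 0.1496, 0.1485]
tcp_rot: [[-0.975, 0.223, -0.0], [0.223, 0.975, 0.0], [0.0, 0.0, -1.0]]
force: [0.8, 1.2, -0.7]
opening: 0.159
grasp_force: 30.0
```

Request:
apply_moves:
  rows:
    - {"x": 0,"y": 5,"z": 0,"rx": 0,"ry": 0,"rz": 0,"claw": 255}
    - {"x": 0,"y": 10,"z": 0,"rx": 0,"ry": 0,"rz": 0,"claw": 255}
    - {"x": 0,"y": 15,"z": 0,"rx": 0,"ry": 0,"rz": 0,"claw": 255}
    - {"x": 0,"y": 20,"z": 0,"rx": 0,"ry": 0,"rz": 0,"claw": 255}
    - {"x": 0,"y": 24,"z": 0,"rx": 0,"ry": 0,"rz": 0,"claw": 255}
    - {"x": 0,"y": 27,"z": 0,"rx": 0,"ry": 0,"rz": 0,"claw": 255}
    - {"x": 0,"y": 27,"z": 0,"rx": 0,"ry": 0,"rz": 0,"claw": 255}
    - {"x": 0,"y": 27,"z": 0,"rx": 0,"ry": 0,"rz": 0,"claw": 255}

```text
time_s: 4.45
position: [0.4554, 0.1761, 0.1485]
tcp_rot: [[-0.975, 0.224, 0.0], [0.224, 0.975, 0.001], [-0.0, 0.001, -1.0]]
force: [0.7, 0.2, -0.5]
opening: 0.159
grasp_force: 30.0
```

Request:
apply_moves:
  rows:
    - {"x": 0,"y": 0,"z": 0,"rx": 0,"ry": 0,"rz": 0,"claw": 0}
    - {"x": 0,"y": 0,"z": 0,"rx": 0,"ry": 0,"rz": 0,"claw": 0}
    - {"x": 0,"y": 0,"z": 0,"rx": 0,"ry": 0,"rz": 0,"claw": 0}
    - {"x": 0,"y": 0,"z": 0,"rx": 0,"ry": 0,"rz": 0,"claw": 0}
    - {"x": 0,"y": 0,"z": -50,"rx": 0,"ry": 0,"rz": 0,"claw": 0}
    - {"x": 0,"y": 0,"z": -100,"rx": 0,"ry": 0,"rz": 0,"claw": 0}
    - {"x": 0,"y": 0,"z": -150,"rx": 0,"ry": 0,"rz": 0,"claw": 0}
    - {"x": -40,"y": -28,"z": -150,"rx": 0,"ry": 0,"rz": 0,"claw": 0}
    - {"x": -77,"y": -57,"z": -150,"rx": 0,"ry": 0,"rz": 0,"claw": 0}
    - {"x": -77,"y": -57,"z": -150,"rx": 0,"ry": 0,"rz": 0,"claw": 0}

```text
time_s: 5.7
position: [0.5198, 0.1008, 0.2987]
tcp_rot: [[-0.974, 0.227, 0.002], [0.227, 0.974, -0.001], [-0.002, -0.0, -1.0]]
force: [-0.3, 0.6, -0.7]
opening: 0.996
grasp_force: 0.0
```

```bash
python3 - <<'E'
from w import *
st()
p,im,d=grab('wrist'); cv2.imwrite('pics/w3.png',im[:,:,::-1]); P=(cloud(p,d)-O)@R*1000
z=P[...,2]
for nm,lo,hi,cx,cy in(('tab',143,157,-160,58),('fin',222,236,-85,0)):
    t=(d>0)&(z>lo)&(z<hi)&(abs(P[...,0]-cx)<25)&(abs(P[...,1]-cy)<30)
    q=P[t]; print(nm,len(q),np.percentile(q,[2,50,98],axis=0).round(1) if len(q) else '')
E
```

```text
t 5.7 tcp printer mm [-82.2  -0.  298.7] F [-0.4  0.5 -0.7] open 86.7 0.0
[[-1.0, 0.004, 0.002], [0.004, 1.0, -0.0], [-0.002, -0.0, -1.0]]
tab 479 [[-170.1   51.4  144.6]
 [-160.3   57.5  150.7]
 [-150.9   64.9  152.3]]
fin 1076 [[-93.5 -12.3 222.9]
 [-87.6   0.7 230.5]
 [-78.9  13.7 232.1]]
```

View pics/w3.png

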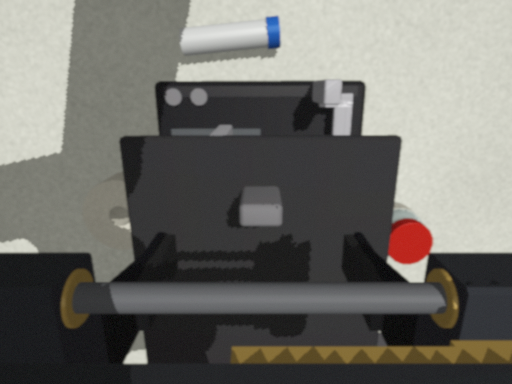

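The tab now sits at (328,92), 26 mm aside. The fin at (262,205) is at (-86, 0.7, 230), and the cup is untouched at (409,241). Now I lower onto the fin and pinch it.

Request:
apply_moves:
  rows:
    - {"x": 1,"y": 0.5,"z": 35,"rx": 0,"ry": 0,"rz": 0,"claw": 0}
    - {"x": 1,"y": 0.5,"z": 60,"rx": 0,"ry": 0,"rz": 0,"claw": 0}
    - {"x": 1,"y": 0.5,"z": 74,"rx": 0,"ry": 0,"rz": 0,"claw": 0}
    - {"x": 1,"y": 0.5,"z": 74,"rx": 0,"ry": 0,"rz": 0,"claw": 255}
    - {"x": 1,"y": 0.5,"z": 74,"rx": 0,"ry": 0,"rz": 0,"claw": 255}
    - {"x": 1,"y": 0.5,"z": 74,"rx": 0,"ry": 0,"rz": 0,"claw": 255}
    - {"x": 1,"y": 0.5,"z": 74,"rx": 0,"ry": 0,"rz": 0,"claw": 255}
    - {"x": 1,"y": 0.5,"z": 74,"rx": 0,"ry": 0,"rz": 0,"claw": 255}
    - {"x": 1,"y": 0.5,"z": 74,"rx": 0,"ry": 0,"rz": 0,"claw": 255}
    - {"x": 1,"y": 0.5,"z": 74,"rx": 0,"ry": 0,"rz": 0,"claw": 255}

```text
time_s: 7.0
position: [0.5165, 0.1026, 0.2245]
tcp_rot: [[-0.975, 0.222, -0.001], [0.222, 0.975, -0.003], [0.0, -0.003, -1.0]]
force: [-0.9, -5.1, 0.6]
opening: 0.317
grasp_force: 30.0
```

```bash
python3 - <<'E'
from w import *
st()
dx,dz=-86-120+0., 219-85
for th in np.arange(.04,.34,.04):
    print(round(th,2),'tool x',round(-(dx*np.cos(th)+dz*np.sin(th)-dx),1),'z',round(-(-dx*np.sin(th)+dz*np.cos(th)-dz),1))
E
```

```text
t 7.0 tcp printer mm [-85.7   1.  224.5] F [ 0.2 -5.1  0.6] open 27.6 29.99671618686989
[[-1.0, -0.001, -0.0], [-0.001, 1.0, -0.003], [0.0, -0.003, -1.0]]
0.04 tool x -5.5 z -8.1
0.08 tool x -11.4 z -16.0
0.12 tool x -17.5 z -23.7
0.16 tool x -24.0 z -31.1
0.2 tool x -30.7 z -38.3
0.24 tool x -37.8 z -45.1
0.28 tool x -45.1 z -51.7
0.32 tool x -52.6 z -58.0
```

Request:
apply_moves:
  rows:
    - {"x": -5.5,"y": -0.5,"z": -8,"rx": 0,"ry": 0,"rz": 0,"claw": 255}
    - {"x": -11.5,"y": -1,"z": -16,"rx": 0,"ry": 0,"rz": 0,"claw": 255}
    - {"x": -17.5,"y": -1,"z": -24,"rx": 0,"ry": 0,"rz": 0,"claw": 255}
    - {"x": -24,"y": -1,"z": -31,"rx": 0,"ry": 0,"rz": 0,"claw": 255}
    - {"x": -31,"y": -1,"z": -38,"rx": 0,"ry": 0,"rz": 0,"claw": 255}
    - {"x": -38,"y": -1,"z": -45,"rx": 0,"ry": 0,"rz": 0,"claw": 255}
    - {"x": -45,"y": -1,"z": -52,"rx": 0,"ry": 0,"rz": 0,"claw": 255}
    - {"x": -52,"y": -1,"z": -58,"rx": 0,"ry": 0,"rz": 0,"claw": 255}
    - {"x": -52,"y": -1,"z": -58,"rx": 0,"ry": 0,"rz": 0,"claw": 255}

```text
time_s: 8.12
position: [0.5683, 0.0906, 0.2841]
tcp_rot: [[-0.975, 0.223, 0.002], [0.223, 0.975, -0.001], [-0.002, -0.0, -1.0]]
force: [-3.6, -3.6, 2.7]
opening: 0.318
grasp_force: 30.0
```

Request:
apply_moves:
  rows:
    - {"x": 0,"y": 0,"z": 0,"rx": 0,"ry": 0,"rz": 0,"claw": 0}
    - {"x": 0,"y": 0,"z": 0,"rx": 0,"ry": 0,"rz": 0,"claw": 0}
    - {"x": 0,"y": 0,"z": 0,"rx": 0,"ry": 0,"rz": 0,"claw": 0}
    - {"x": 0,"y": 0,"z": -30,"rx": 0,"ry": 0,"rz": 0,"claw": 0}
    - {"x": 0,"y": 0,"z": -80,"rx": 0,"ry": 0,"rz": 0,"claw": 0}
    - {"x": 0,"y": 0,"z": -110,"rx": 0,"ry": 0,"rz": 0,"claw": 0}
    - {"x": 45,"y": -15,"z": -110,"rx": 0,"ry": 0,"rz": 0,"claw": 0}
    - {"x": 88,"y": -35,"z": -110,"rx": 0,"ry": 0,"rz": 0,"claw": 0}
    - {"x": 88,"y": -35,"z": -110,"rx": 0,"ry": 0,"rz": 0,"claw": 0}
    - {"x": 88,"y": -35,"z": -110,"rx": 0,"ry": 0,"rz": 0,"claw": 0}

```text
time_s: 9.38
position: [0.4746, 0.0768, 0.3931]
tcp_rot: [[-0.975, 0.223, 0.003], [0.223, 0.975, 0.0], [-0.003, 0.001, -1.0]]
force: [1.4, 0.3, 0.3]
opening: 0.999
grasp_force: 0.0
```

```bash
python3 - <<'E'
from w import *
st()
p,im,d=grab('wrist'); cv2.imwrite('pics/w4.png',im[:,:,::-1]); P=(cloud(p,d)-O)@R*1000
z=P[...,2]
for nm,lo,hi,cx,cy in(('latch',143,157,-160,58),('catch',156,172,-118,-35)):
    t=(d>0)&(z>lo)&(z<hi)&(abs(P[...,0]-cx)<25)&(abs(P[...,1]-cy)<30)
    q=P[t]; print(nm,len(q),np.percentile(q,[2,50,98],axis=0).round(1) if len(q) else '')
t=(d>0)&(z>200)&(abs(P[...,1])<90)&(P[...,0]>-110)&(d>.1)
p2,im2,d2=grab('scene'); P=(cloud(p2,d2)-O)@R*1000; cv2.imwrite('pics/s4.png',im2[:,:,::-1])
t=(d2>0)&(P[...,2]>235)&(P[...,2]<290)&(P[...,1]>60)&(P[...,1]<100)&(abs(P[...,0])<110)
q=P[t]; print('visor side',len(q),np.percentile(q[:,0],[1,99]),np.percentile(q[:,2],[1,99]), np.polyfit(q[:,0],q[:,2],1))
E
```

```text
t 9.375 tcp printer mm [-120.9  -33.5  393.1] F [1.3 0.6 0.3] open 86.9 0.0
[[-1.0, 0.0, 0.003], [0.0, 1.0, 0.001], [-0.003, 0.001, -1.0]]
latch 257 [[-170.3   51.4  145. ]
 [-160.8   57.7  150.6]
 [-150.8   65.   152.3]]
catch 244 [[-128.4  -40.7  159.4]
 [-119.2  -34.1  164.7]
 [-108.5  -27.5  166.5]]
visor side 1550 [-62.25365965  40.16714074] [235.58097401 283.49086035] [ -0.47814675 254.65555774]
```

View pics/w4.png

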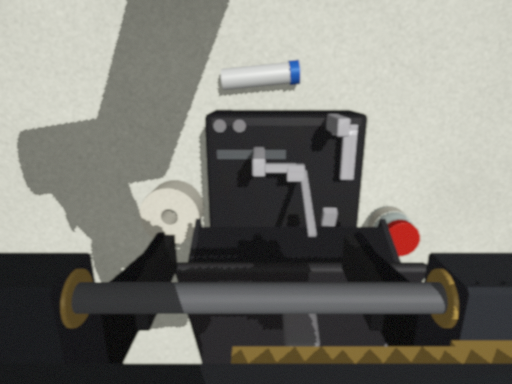

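The cover is ajar at 0.446 rad. The catch tab at (259,162) is at (-118.5, -34, 164.5), at rest; its lever runs from (298,172) down to (312,232). I'll check the lever's height in the fingers' corridor.

```bash
python3 - <<'E'
from w import *
p,im,d=grab('wrist'); P=(cloud(p,d)-O)@R*1000
for y in range(-110,50,10):
    t=(d>0)&(abs(P[...,0]+120)<13)&(abs(P[...,1]-y)<5); print(y,P[t][:,2].max().round() if t.any() else None, end=' | ')
st()
E
```

```text
-110 None | -100 88.0 | -90 417.0 | -80 457.0 | -70 89.0 | -60 89.0 | -50 88.0 | -40 166.0 | -30 167.0 | -20 126.0 | -10 125.0 | 0 127.0 | 10 450.0 | 20 446.0 | 30 88.0 | 40 88.0 | t 9.525 tcp printer mm [-120.5  -33.5  392.6] F [ 0.8 -0.5 -0.4] open 87.4 0.0
[[-1.0, -0.0, 0.001], [-0.0, 1.0, 0.0], [-0.001, 0.0, -1.0]]
```

Request:
apply_moves:
  rows:
    - {"x": 1,"y": -0.5,"z": 50,"rx": 0,"ry": 0,"rz": 0,"claw": 0}
    - {"x": 1,"y": -0.5,"z": 100,"rx": 0,"ry": 0,"rz": 0,"claw": 0}
    - {"x": 1,"y": -0.5,"z": 150,"rx": 0,"ry": 0,"rz": 0,"claw": 0}
    - {"x": 1,"y": -0.5,"z": 190,"rx": 0,"ry": 0,"rz": 0,"claw": 0}
    - {"x": 1,"y": -0.5,"z": 215,"rx": 0,"ry": 0,"rz": 0,"claw": 0}
    - {"x": 1,"y": -0.5,"z": 228,"rx": 0,"ry": 0,"rz": 0,"claw": 0}
    - {"x": 1,"y": -0.5,"z": 228,"rx": 0,"ry": 0,"rz": 0,"claw": 255}
    - {"x": 1,"y": -0.5,"z": 228,"rx": 0,"ry": 0,"rz": 0,"claw": 255}
    - {"x": 1,"y": -0.5,"z": 228,"rx": 0,"ry": 0,"rz": 0,"claw": 255}
    - {"x": 1,"y": -0.5,"z": 228,"rx": 0,"ry": 0,"rz": 0,"claw": 255}

```text
time_s: 10.78
position: [0.473, 0.0765, 0.1653]
tcp_rot: [[-0.975, 0.223, 0.002], [0.223, 0.975, -0.0], [-0.002, 0.0, -1.0]]
force: [-0.0, 0.2, 0.1]
opening: 0.631
grasp_force: 0.0
```

Request:
apply_moves:
  rows:
    - {"x": 0,"y": 0,"z": 0,"rx": 0,"ry": 0,"rz": 0,"claw": 255}
    - {"x": 0,"y": 0,"z": 0,"rx": 0,"ry": 0,"rz": 0,"claw": 255}
    - {"x": 0,"y": 0,"z": 0,"rx": 0,"ry": 0,"rz": 0,"claw": 255}
    - {"x": 0,"y": 0,"z": 0,"rx": 0,"ry": 0,"rz": 0,"claw": 255}
    - {"x": 0,"y": 0,"z": 0,"rx": 0,"ry": 0,"rz": 0,"claw": 255}

```text
time_s: 11.4
position: [0.4726, 0.0766, 0.1645]
tcp_rot: [[-0.975, 0.223, 0.0], [0.223, 0.975, 0.0], [0.0, 0.0, -1.0]]
force: [-0.4, 2.0, -0.5]
opening: 0.159
grasp_force: 30.0
```

Catch gripped; now I push it 18 mm and hold.

Request:
apply_moves:
  rows:
    - {"x": 0,"y": -5,"z": 0,"rx": 0,"ry": 0,"rz": 0,"claw": 255}
    - {"x": 0,"y": -10,"z": 0,"rx": 0,"ry": 0,"rz": 0,"claw": 255}
    - {"x": 0,"y": -15,"z": 0,"rx": 0,"ry": 0,"rz": 0,"claw": 255}
    - {"x": 0,"y": -18,"z": 0,"rx": 0,"ry": 0,"rz": 0,"claw": 255}
    - {"x": 0,"y": -18,"z": 0,"rx": 0,"ry": 0,"rz": 0,"claw": 255}
    - {"x": 0,"y": -18,"z": 0,"rx": 0,"ry": 0,"rz": 0,"claw": 255}
    - {"x": 0,"y": -18,"z": 0,"rx": 0,"ry": 0,"rz": 0,"claw": 255}
    - {"x": 0,"y": -18,"z": 0,"rx": 0,"ry": 0,"rz": 0,"claw": 255}
    - {"x": 0,"y": -18,"z": 0,"rx": 0,"ry": 0,"rz": 0,"claw": 255}
    - {"x": 0,"y": -18,"z": 0,"rx": 0,"ry": 0,"rz": 0,"claw": 255}

```text
time_s: 12.65
position: [0.4686, 0.0589, 0.1645]
tcp_rot: [[-0.975, 0.223, -0.0], [0.223, 0.975, 0.0], [0.0, 0.0, -1.0]]
force: [0.4, 3.9, -2.9]
opening: 0.16
grasp_force: 30.0
```

Request:
apply_moves:
  rows:
    - {"x": 0,"y": 0,"z": 0,"rx": 0,"ry": 0,"rz": 0,"claw": 255}
    - {"x": 0,"y": 0,"z": 0,"rx": 0,"ry": 0,"rz": 0,"claw": 255}
    - {"x": 0,"y": 0,"z": 0,"rx": 0,"ry": 0,"rz": 0,"claw": 255}
    - {"x": 0,"y": 0,"z": 0,"rx": 0,"ry": 0,"rz": 0,"claw": 255}
    - {"x": 0,"y": 0,"z": 0,"rx": 0,"ry": 0,"rz": 0,"claw": 255}
    - {"x": 0,"y": 0,"z": 0,"rx": 0,"ry": 0,"rz": 0,"claw": 255}
    - {"x": 0,"y": 0,"z": 0,"rx": 0,"ry": 0,"rz": 0,"claw": 255}
    - {"x": 0,"y": 0,"z": 0,"rx": 0,"ry": 0,"rz": 0,"claw": 255}
    - {"x": 0,"y": 0,"z": 0,"rx": 0,"ry": 0,"rz": 0,"claw": 255}
    - {"x": 0,"y": 0,"z": 0,"rx": 0,"ry": 0,"rz": 0,"claw": 255}

```text
time_s: 13.9
position: [0.4686, 0.0589, 0.1645]
tcp_rot: [[-0.975, 0.223, -0.0], [0.223, 0.975, -0.0], [0.0, -0.0, -1.0]]
force: [1.0, 4.7, -3.6]
opening: 0.162
grasp_force: 30.0
```

```bash
python3 - <<'E'
from w import *
st()
p,im,d=grab('scene'); cv2.imwrite('pics/s5.png',im[:,:,::-1])
E
```

```text
t 13.9 tcp printer mm [-122.8  -52.3  164.5] F [-0.   4.8 -3.6] open 14.1 29.99954712577164
[[-1.0, -0.0, -0.0], [-0.0, 1.0, -0.0], [0.0, -0.0, -1.0]]
```

View pics/s5.png

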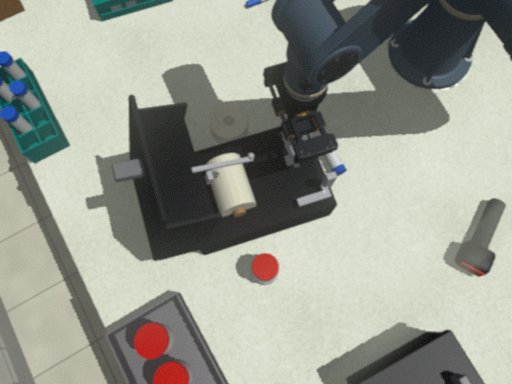

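The cover stands wide open (upright panel from (135,100) to (155,250), fin at (127,170)), and the cup is still at (265,267). I'll ease the catch back, release and withdraw.

Request:
apply_moves:
  rows:
    - {"x": 0,"y": 8,"z": 0,"rx": 0,"ry": 0,"rz": 0,"claw": 255}
    - {"x": 0,"y": 16,"z": 0,"rx": 0,"ry": 0,"rz": 0,"claw": 255}
    - {"x": 0,"y": 17,"z": 0,"rx": 0,"ry": 0,"rz": 0,"claw": 0}
    - {"x": 0,"y": 17,"z": 0,"rx": 0,"ry": 0,"rz": 0,"claw": 0}
    - {"x": 0,"y": 17,"z": 0,"rx": 0,"ry": 0,"rz": 0,"claw": 0}
    - {"x": 0,"y": 17,"z": 0,"rx": 0,"ry": 0,"rz": 0,"claw": 0}
    - {"x": 0,"y": 17,"z": 0,"rx": 0,"ry": 0,"rz": 0,"claw": 0}
    - {"x": 0,"y": 17,"z": -50,"rx": 0,"ry": 0,"rz": 0,"claw": 0}
    - {"x": 0,"y": 17,"z": -100,"rx": 0,"ry": 0,"rz": 0,"claw": 0}
    - {"x": 0,"y": 17,"z": -150,"rx": 0,"ry": 0,"rz": 0,"claw": 0}

```text
time_s: 15.2
position: [0.472, 0.0754, 0.316]
tcp_rot: [[-0.975, 0.223, -0.0], [0.223, 0.975, -0.0], [0.0, -0.0, -1.0]]
force: [0.7, 0.1, -0.4]
opening: 0.958
grasp_force: 0.0
```

Request:
apply_moves:
  rows:
    - {"x": 0,"y": 0,"z": -50,"rx": 0,"ry": 0,"rz": 0,"claw": 0}
    - {"x": 0,"y": 0,"z": -50,"rx": 0,"ry": 0,"rz": 0,"claw": 0}
    - {"x": 0,"y": 0,"z": -50,"rx": 0,"ry": 0,"rz": 0,"claw": 0}
    - {"x": 0,"y": 0,"z": -50,"rx": 0,"ry": 0,"rz": 0,"claw": 0}

```text
time_s: 15.7
position: [0.4713, 0.0755, 0.3629]
tcp_rot: [[-0.975, 0.223, -0.004], [0.223, 0.975, 0.0], [0.004, -0.001, -1.0]]
force: [0.0, -0.9, 0.8]
opening: 0.999
grasp_force: 0.0
```

```bash
python3 - <<'E'
from w import *
st()
p,im,d=grab('wrist'); P=(cloud(p,d)-O)@R*1000
z=P[...,2]
for nm,lo,hi,cx,cy in(('latch',143,157,-160,58),('catch',156,172,-118,-40)):
    t=(d>0)&(z>lo)&(z<hi)&(abs(P[...,0]-cx)<25)&(abs(P[...,1]-cy)<30)
    q=P[t]; print(nm,len(q),np.percentile(q,[2,50,98],axis=0).round(1) if len(q) else '')
p,im,d=grab('scene'); P=(cloud(p,d)-O)@R*1000; im=im.astype(int)
c=(im[...,0]>120)&(im[...,1]<60)&(abs(P[...,2]-70)<20)&(abs(P[...,0])<60); print('cup',P[c].mean(0).round())
t=(d>0)&(P[...,2]>200)&(P[...,1]>70)&(P[...,1]<100)&(P[...,0]>60); q=P[t]; print(len(q),'cover x',np.percentile(q[:,0],[1,99]),'z',np.percentile(q[:,2],[1,99]))
E
```

```text
t 15.7 tcp printer mm [-123.7  -35.5  362.9] F [ 0.2 -0.9  0.8] open 86.9 0.0
[[-1.0, 0.0, -0.004], [0.0, 1.0, -0.001], [0.004, -0.001, -1.0]]
latch 294 [[-170.2   51.5  144.1]
 [-160.5   57.3  150.6]
 [-151.1   64.6  152. ]]
catch 268 [[-128.5  -40.5  157.4]
 [-119.8  -34.4  164.8]
 [-109.2  -28.3  166.4]]
cup [ 16. 169.  70.]
1238 cover x [ 79.74532892 188.72432096] z [212.59785825 352.5602322 ]
```

```bash
python3 -c "
from rig import hand_in; print(hand_in())"
```

```text
the job is handed in; nothing more can be done
None
```

I handed the job in at about 16 s. On the last look the cover stood wide open (about 1.3 rad), the latch was about 26 mm aside, the catch had sprung back, the cup had not moved and the arm was clear; the hand-in returned no verdict.

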